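Slide the tapered dovetail batten into the stool seat until it wedges

TASK

Fit the second batten to the upturned stool seat, dry: enter its narrow end in the wide mouth of the empty dovetail housing, slide it along and press it until it wedges tight, then let go. Press firmly by hand, but do not force it or the housing splits, and leave the mallet, glue, wax tin and try square where they lie.

Things in the scene. Friction and masses are not known exactly. Their poses are not given: they have to be found in the camera images.
- seat: Light wood stool seat fixed upside down on the bench: board 300 mm along x, 200 mm along y, 24 mm thick. Origin: centre of its underside. Across it along y run two dovetail housings: at x = +80 mm one with a dark batten already in (top 64 mm above the bench), at x = -80 mm the empty one. A steel holdfast at its +x end rises 120 mm, a 20 mm dog stands at its +y edge.
- mouth (a point): Centre of the empty housing's floor at its wide mouth, on the seat's -y edge (chalk dash on the seat beside it), 14 mm above the bench, 10 mm below the seat's upper face; axes as the seat's; the batten slides in towards +y. Clear width at the upper face 43.8 mm here and 34.2 mm at the open +y end; at the floor 4.3 mm more (flanks undercut 12 degrees).
- way_mid (a point): Centre of the empty housing's floor half-way along, 100 mm from the mouth, 14 mm above the bench; axes as the seat's. The batten wedges with its middle within about 22 mm of here along y, short of it or beyond: the joint is hand-cut and comes tight at another place every time, so only the feel tells; the overlong ends are trimmed later.
- batten: Dark wood batten, loose on the bench on its foot, 240 mm long along y, 50 mm high, about 0.28 kg. Origin: centre of its underside. The lowest 12 mm is the dovetail foot, matching the housing: underside 49 mm wide at the wide end (-y), 37.5 mm at the narrow end (+y), which goes in first. In the housing its play shrinks by 1 mm per side for each 42 mm of travel.
- batten_mid (a point): Centre of the batten's straight upper bar, 33 mm wide along x and 38 mm high (12 to 50 mm above the underside), 240 mm long along y, narrow end at +y. Two round leg sockets show on top, 72 mm either side of the middle. Gripped and pushed a little askew in the housing it can bind early, short of home, and be loose again when let go; left free it finds its own line.
- batten_wide_end (a point): Middle of the bar's end face at the batten's wide end (-y), 31 mm above the underside, 120 mm from the middle; a white chalk dash is on top beside it. Axes as the batten's. The waxed batten slides with 1 to 3 N (more if held askew) until both flanks bear; then the push rises by tens of N per mm and it stays wedged when let go. A push of 10 to 16 N is right; beyond about 20 N the housing may split.
- mallet: Wooden mallet lying on the bench: head 62 x 105 x 68 mm, handle 24 mm thick along its x, 0.45 kg; origin under its middle, on the bench. To be left alone.
- glue: White glue bottle standing upright, 54 mm across, 160 mm high; origin: centre of its underside. To be left alone.
- wax: Flat tin of wax, 72 mm across, 34 mm high; origin: centre of its underside. To be left alone.
- square: Try square lying flat: dark wood stock 18 x 115 x 16 mm at its origin along y, steel blade reaching 158 mm along +x; origin: underside of the stock. To be left alone.
There are look-alikes about, which are no part of the job. Several things have the shape of the batten; the one meant has the colours described above.

How it is judged:
By the outcome, as a careful person would: the job done as asked, in the order asked, and still so for the second after the job is handed in, with the robot touching nothing.
It also fails if it takes over 56 s, if anything falls off the work surface, if the arm or the gripper's body presses on something with over 40 N, if the wrist force passes 120 N, or if a joint passes its speed limit or range.

ROBOT

A 6-joint arm with a two-finger parallel gripper is mounted at the origin on the work surface. World frame = base frame: x ahead of the robot, y to its left, z up, the work surface at z = 0. Lengths are in m, angles in rad, forces in N, time in s.
With the tool pointing down it reaches from about 0.375 to 0.975 m from the base axis. Payload 3.8 kg.
Tool frame: the origin (TCP) lies at the very end of the fingers, on their centre line; the grasp point (between the pads) lies 19 mm behind it; z points along the fingers, y is the direction in which the jaws open and shut (so a half turn about z gives the same grasp; the last joint's range is limited). The gripper opens to 85 mm and grips with 20 to 120 N. Pads are 22 mm wide; open, the fingers measure 114 mm over their backs; the gripper's body (76 mm by 85 mm) begins 54 mm behind the grasp point. The pads swing forward as they close: fully open they stand 13 mm farther back than shut.
Start: joints at [-1.265, 0.264, 1.604, -0, 1.274, -0.037], TCP at [0.227, -0.636, 0.207] pointing down, gripper open.
Joint ranges: [-2.63, 2.63], [-0.94, 2.18], [0.31, 2.57], [-1.31, 4.45], [0, 2.66], [-2.55, 2.55]. Speed limits (rad/s): [2.57, 2.57, 3.14, 3.14, 3.14, 3.14].

INTERFACE

Orientations are given as a rotation vector (axis times angle).
In Python, from workcell import status, read_camera, camera_info, order gives the robot as it stands.
- The arm moves only by the tool move_arm, never from a script. Its argument "deltas" is a list of rows, each a list of 3 entries, a list of its own where there are three numbers: the turn, a rotation vector about the world's x, y, z as a fraction of full scale, then the shift along the world's x, y, z as a fraction of full scale, then the closure, from -1 (fully open) to 1 (shut), so that 0 is half open. A call has 1 to 20 rows; each row is the pose to reach, as a shift and turn from the pose commanded when the call began; what a row does not reach only later rows make up. Full scale, the value 1, is 0.1 m for a shift and pi/2 rad for a turn. A row lasts 1/8 s, in which the tool goes at most 62.5 mm and 10.7 degrees, less where a joint would pass 70% of its speed; a pose out of reach is approached as far as the arm can. A call with a number of a shift or a turn outside -1 to 1 is refused whole. A call with a gripper value outside its range is refused whole. The fingers move at their own pace and stop on an object; "grip_force" is the grip in N (left out, the last holds). Time passes only in rows, so rows that repeat a pose let the fingers close. It gives the time, the measured TCP pose, the force and the opening at its end, in the units of the state.
- status.read_state(): the state, without advancing time (a new reading comes with each control period).
- read_camera(name): name is "scene" or "top" or "wrist"; returns (picture, depth): 400x640x3 uint8, red, green, blue; 400x640 float32, m along the optical axis (not along the pixel's ray), 0 where there is no reading.
- camera_info(name): a dict with "K" (3x3 intrinsics, pixels), "D" ([k1, k2, p1, p2, k3] as OpenCV has them; the pictures are not rectified), "R" (3x3) and "t" (3): a world point X has camera coordinates R X + t. Camera axes: x right, y down, z forward; pixel columns grow to the right and rows downward; lengths in m; the calibration is good to about 2 mm. A picture is of the moment at which its call begins: read the wrist's pose just before it. camera_info takes no time and is no camera call; for the wrist camera it gives the pose at the moment of the call.
- order.finish_job(): hands the job in, once; it reports no verdict.
The state is a dict: "time": time; "q": joint angles; "joint_vel": joint speeds; "joint_torque": joint torques, N m; "tool_pos": TCP position; "tcp_rot": TCP orientation; "wrist_force": force on the tool from outside, world axes, zero at the start; "torque": the same for the moment, N m; "width": opening from 0.0 (shut) to 1.0 (fully open).
Only numpy, scipy, OpenCV 4.12 (cv2) and the standard library are available. Lean on these libraries where they do the work, as an engineer would, in place of code of your own. Each camera call takes 0.05 s, during which the arm holds its last target. There are 200 camera calls.

## Working session

There is one attempt and no reset: what is moved stays moved. The work goes in short steps, Python scripts to look and compute and a tool call to move; the robot and the scene stay as the last step left them, time stands still between calls to the robot, and variables do not carry over. Pictures are saved under pics/ and viewed, about 8 in all and at most 12, crops included, and the job is handed in when it is done.

Besides the shell and the picture viewer there is one more tool, called as name([rows], argument=value, ...), one row to a line, values as JSON. move_arm: Moves the arm, as the interface text tells. Its arguments: {"type":"object","properties":{"deltas":{"type":"array","items":{"type":"array"}},"grip_force":{"type":"number"}},"required":["deltas"]}

```bash
mkdir -p pics; ls; python3 - <<'E'
from workcell import status, read_camera, camera_info
import cv2,numpy as np
for n in("top","scene"):
    p,d=read_camera(n); c=camera_info(n); np.savez(n+"0.npz",p=p,d=d,**{k:np.array(c[k]) for k in"KDRt"})
    cv2.imwrite(f"pics/{n}0.png",p[...,::-1])
print(status.read_state())
E
```

```text
pics
{'time': 0.1, 'q': array([-1.26490724e+00,  2.64703844e-01,  1.60524625e+00,  3.49352601e-05,
        1.27369815e+00, -3.69283392e-02]), 'joint_vel': array([-0.00030321, -0.00179598, -0.00315338, -0.00043285,  0.00160243,
        0.00078349]), 'joint_torque': array([-5.03190095e-04, -5.16705751e+01, -3.68593168e+01, -2.12027417e-04,
        6.25982400e-03, -2.34563430e-05]), 'tool_pos': array([ 0.22667312, -0.63504596,  0.20606427]), 'tcp_rot': array([-3.09354519e+00, -5.35499200e-01,  3.80688569e-04]), 'wrist_force': array([ 0.46830763, -0.24666006, -0.17434972]), 'torque': array([-0.00752487,  0.00734821, -0.01203373]), 'width': 0.9971277777838756}
```

View pics/top0.png

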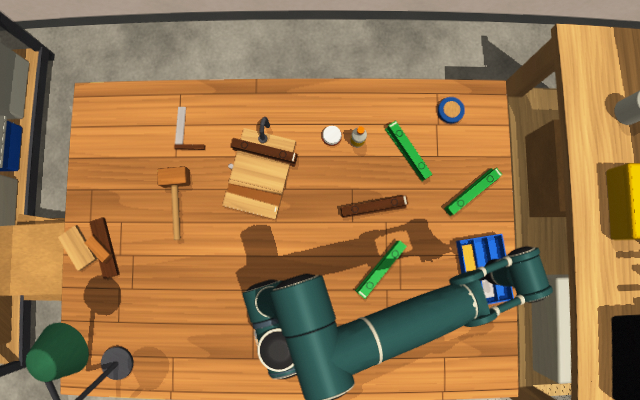

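View pics/scene0.png

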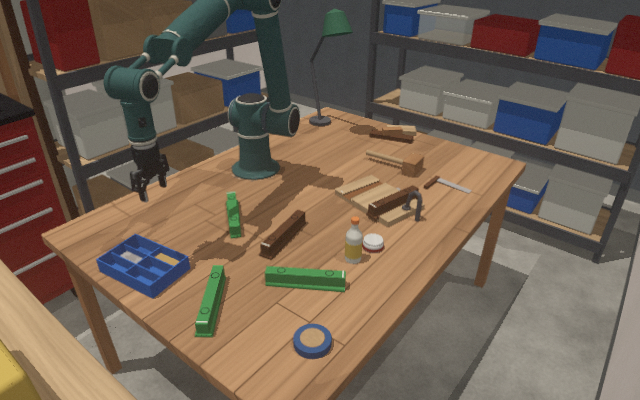

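The top view shows the seat at about (260,175), with its empty housing near (253,195), the dog on the left and the holdfast at the top. The loose dark batten is at (372,206). The green ones are look-alikes.

```bash
cat > h.py <<'E'
import numpy as np,cv2
def world(d,c):
    K,D,R,t=[np.array(c[k],float) for k in"KDRt"]
    v,u=np.mgrid[:d.shape[0],:d.shape[1]]
    n=cv2.undistortPoints(np.stack([u,v],-1).reshape(-1,1,2).astype(float),K,D).reshape(*d.shape,2)
    P=np.dstack([n*d[...,None],d]); return (P-t)@R
def rect(pts):
    (c,s,a)=cv2.minAreaRect(pts.astype(np.float32)); return np.array(c),np.array(s),a,cv2.boxPoints((c,s,a))
E
python3 - <<'E'
import numpy as np,cv2
from h import *
z=np.load("top0.npz");W=world(z["d"],z);p=z["p"].astype(int)
print("table z",np.median(W[210:230,300:330,2]))
def sel(u0,u1,v0,v1,lo,hi,f=None):
    m=np.zeros(p.shape[:2],bool);m[v0:v1,u0:u1]=1
    m&=(W[...,2]>lo)&(W[...,2]<hi)
    return m
m=sel(330,415,188,222,.035,.06);print("batten",m.sum(),np.median(W[m][:,2]));c,s,a,b=rect(W[m][:,:2]);print(c,s,a);print(b)
m=sel(215,302,125,225,.016,.034)
print("seat",m.sum(),np.median(W[m][:,2]));c,s,a,b=rect(W[m][:,:2]);print(c,s,a);print(b)
m=sel(215,302,125,225,.055,.07);c,s,a,b=rect(W[m][:,:2]);print("filled",m.sum(),c,s,a);print(b)
print("brightness ends",[W[v,u].round(3) for v,u in((212,340),(198,406))])
big=np.hstack([cv2.resize(z["p"][120:225,215:305],None,fx=4.2,fy=4.2,interpolation=2),cv2.resize(z["p"][180:230,330:415],(400,441),interpolation=2)])
cv2.imwrite("pics/crop.png",big[...,::-1])
E
```

```text
table z 0.00043496432810350143
batten 625 0.05048038513281535
[ 0.45462036 -0.31900123] [0.03343906 0.24129124] 10.111309051513672
[[ 0.41697985 -0.20316471]
 [ 0.45934117 -0.44070834]
 [ 0.49226087 -0.43483776]
 [ 0.44989955 -0.19729412]]
seat 3416 0.024590585651477384
[0.59278631 0.10980251] [0.27848256 0.338186  ] 80.32941436767578
[[ 0.40270594  0.00094467]
 [ 0.73608625 -0.05586494]
 [ 0.7828667   0.21866034]
 [ 0.44948637  0.27546996]]
filled 566 [0.67280227 0.07671168] [0.24217473 0.06873273] 75.64594268798828
[[ 0.60948956 -0.03207573]
 [ 0.67607665 -0.04911548]
 [ 0.736115    0.1854991 ]
 [ 0.6695279   0.20253885]]
brightness ends [array([ 0.436, -0.198, -0.002]), array([ 0.482, -0.434,  0.048])]
```

View pics/crop.png

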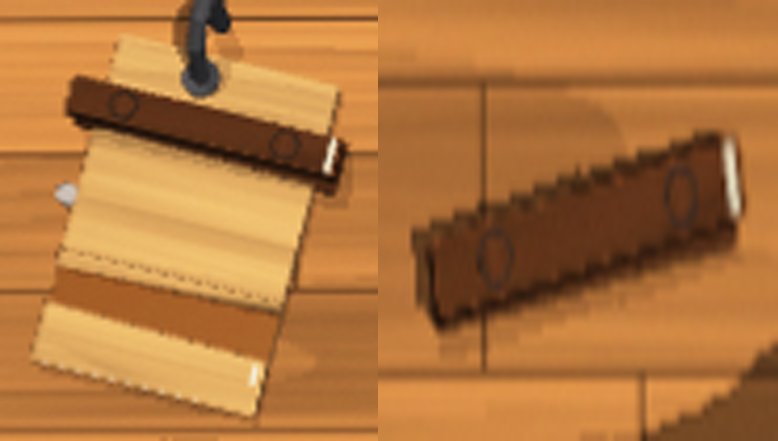

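The crop shows that the batten's chalked wide end is the right (-y) end. The seat's chalk dash is on its right edge beside the empty housing, so the batten slides in from the right. I'll move over the batten, then the seat, and look with the wrist camera.

move_arm([
  [[0, 0, 0.2236], [0.57, 0.79, 0.25], -1],
  [[0, 0, 0.2236], [0.57, 0.79, 0.25], -1],
  [[0, 0, 0.2236], [0.57, 0.79, 0.25], -1],
])

```text
time: 0.48
tool_pos: [0.2855, -0.5552, 0.2331]
tcp_rot: [2.952, 1.073, 0.001]
wrist_force: [-0.3, -0.7, 0.2]
width: 0.998
```

move_arm([
  [[0, 0, 0.2236], [0.57, 0.79, 0.25], -1],
  [[0, 0, 0.2236], [0.57, 0.79, 0.25], -1],
  [[0, 0, 0.2236], [0.57, 0.79, 0.25], -1],
])

```text
time: 0.85
tool_pos: [0.3419, -0.477, 0.2579]
tcp_rot: [2.72, 1.569, 0.0]
wrist_force: [-0.1, 0.1, 0.1]
width: 0.999
```

move_arm([
  [[0, 0, 0.2236], [0.57, 0.79, 0.25], -1],
  [[0, 0, 0.2236], [0.57, 0.79, 0.25], -1],
  [[0, 0, 0.2236], [0.57, 0.79, 0.25], -1],
])

```text
time: 1.23
tool_pos: [0.3986, -0.3987, 0.2826]
tcp_rot: [2.406, 2.019, -0.001]
wrist_force: [-0.4, 0.4, 0.7]
width: 1.004
```

move_arm([
  [[0, 0, 0.2236], [0.57, 0.8, 0.25], -1],
  [[0, 0, 0.2236], [0.57, 0.8, 0.25], -1],
  [[0, 0, 0.2236], [0.57, 0.8, 0.25], -1],
  [[0, 0, 0.2236], [0.57, 0.8, 0.25], -1],
])

```text
time: 1.72
tool_pos: [0.4539, -0.3202, 0.3062]
tcp_rot: [-2.02, -2.404, 0.002]
wrist_force: [-0.3, -0.5, -0.2]
width: 1.0
```

```bash
cat > snap.py <<'E'
import sys,numpy as np,cv2
from workcell import status, read_camera, camera_info
def snap(n,tag):
    c=camera_info(n);p,d=read_camera(n)
    np.savez(tag+".npz",p=p,d=d,**{k:np.array(c[k]) for k in"KDRt"});cv2.imwrite(f"pics/{tag}.png",p[...,::-1])
    s=status.read_state();print(s["time"],s["tool_pos"].round(4),s["tcp_rot"].round(4),s["wrist_force"].round(2),s["width"])
if __name__=="__main__":snap(*sys.argv[1:])
E
python3 snap.py wrist w1
```

```text
1.775 [ 0.4537 -0.3202  0.3061] [-2.0203e+00 -2.4037e+00  1.8000e-03] [ 0.9  -0.93 -0.46] 1.002881314195255
```

View pics/w1.png

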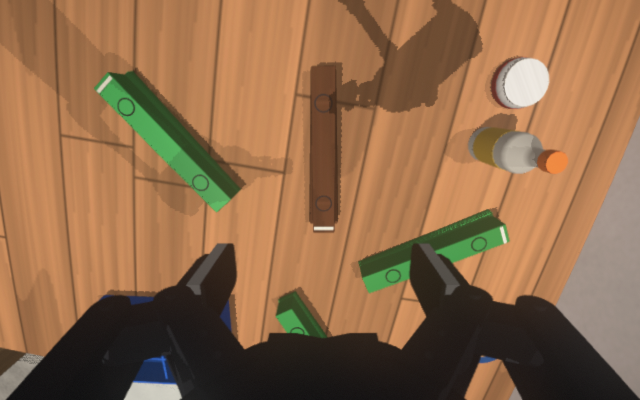

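The wrist view shows the batten upright at about (323,145) with its chalked end below, towards -y. I'll measure it, then move to view the seat.

```bash
python3 - <<'E'
from h import *
z=np.load("w1.npz");W=world(z["d"],z);p=z["p"].astype(int)
m=np.zeros(p.shape[:2],bool);m[55:240,295:360]=1
m&=(W[...,2]>.044)&(W[...,2]<.056)
print(m.sum(),np.median(W[m][:,2]));c,s,a,b=rect(W[m][:,:2]);print(c,s,a);print(b)
c2=W[m][:,:2].mean(0);u,S,v=np.linalg.svd(W[m][:,:2]-c2,full_matrices=0);print(c2,v[0],np.degrees(np.arctan2(v[0,1],v[0,0])))
E
```

```text
3859 0.04910149511228582
[ 0.45423514 -0.31762761] [0.03308694 0.23905236] 10.107847213745117
[[ 0.41697142 -0.20285998]
 [ 0.45892546 -0.43820202]
 [ 0.49149886 -0.43239522]
 [ 0.44954482 -0.1970532 ]]
[ 0.45258278 -0.30812052] [-0.17639307  0.98431981] 100.15973639107476
```

move_arm([
  [[0, 0, -0.14], [0.35, 1, 0], -1],
  [[0, 0, -0.14], [0.35, 1, 0], -1],
  [[0, 0, -0.14], [0.35, 1, 0], -1],
])

```text
time: 2.15
tool_pos: [0.4898, -0.2177, 0.3066]
tcp_rot: [-2.268, -2.173, 0.0]
wrist_force: [-1.0, 0.0, 0.4]
width: 1.0
```

move_arm([
  [[0, 0, -0.14], [0.35, 1, 0], -1],
  [[0, 0, -0.14], [0.35, 1, 0], -1],
  [[0, 0, -0.14], [0.35, 1, 0], -1],
  [[0, 0, -0.14], [0.35, 1, 0], -1],
])

```text
time: 2.65
tool_pos: [0.5244, -0.1205, 0.3068]
tcp_rot: [2.494, 1.91, -0.002]
wrist_force: [-0.2, -0.7, -0.2]
width: 0.994
```

```bash
python3 snap.py wrist w2
```

```text
2.7 [ 0.5244 -0.1207  0.3069] [ 2.4951e+00  1.9087e+00 -2.0000e-03] [-0.8   0.2  -0.02] 1.0000115630326896
```

View pics/w2.png

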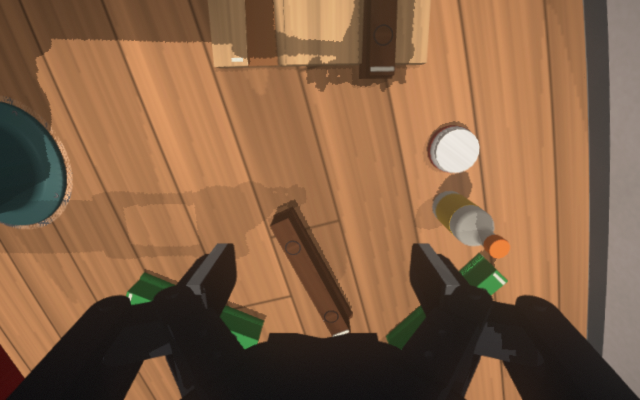

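The wrist view shows only the seat's near edge, at row 65, with the mouth at columns 247–277. I'll move closer to see the whole housing.

move_arm([
  [[0, 0, 0], [0, 0.7, 0], -1],
  [[0, 0, 0], [0, 0.7, 0], -1],
])

```text
time: 2.95
tool_pos: [0.5245, -0.0482, 0.3072]
tcp_rot: [-2.493, -1.911, -0.0]
wrist_force: [-0.5, -1.2, -0.5]
width: 1.0
```

move_arm([
  [[0, 0, 0], [0, 0.7, 0], -1],
  [[0, 0, 0], [0, 0.7, 0], -1],
  [[0, 0, 0], [0, 0.7, 0], -1],
])

```text
time: 3.32
tool_pos: [0.5249, 0.0201, 0.3073]
tcp_rot: [2.493, 1.911, -0.001]
wrist_force: [0.6, -0.5, -1.0]
width: 0.995
```

```bash
python3 snap.py wrist w3; python3 snap.py top t3
```

```text
3.375 [0.525  0.0197 0.3072] [ 2.4935e+00  1.9095e+00 -1.2000e-03] [ 0.11  0.05 -0.95] 1.0005966770034613
3.425 [0.525  0.0196 0.3072] [ 2.4943e+00  1.9088e+00 -1.0000e-03] [0.14 0.49 0.95] 1.0036376103716043
```

View pics/w3.png

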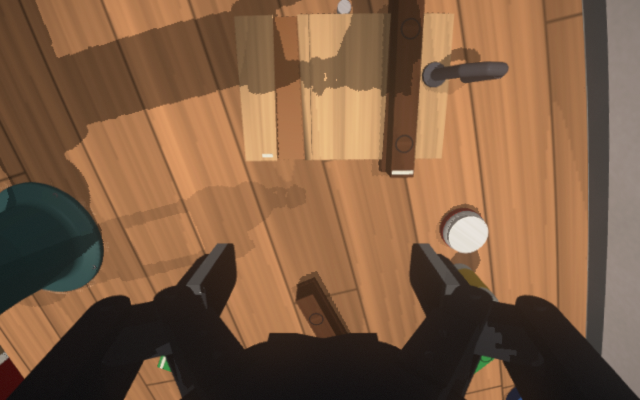

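The whole seat is now in view, in columns 238–452 and rows 14–162. The empty housing spans columns 275–305, with the chalk dash left of it at (267,156). I'll fit lines to its edges.

```bash
python3 - <<'E'
from h import *
z=np.load("w3.npz");W=world(z["d"],z);K,D,R,t=[z[k] for k in"KDRt"]
p=z["p"].astype(int)
C=-R.T@t
n=cv2.undistortPoints(np.stack(np.mgrid[:640,:400],-1).reshape(-1,1,2).astype(float),K,D).reshape(640,400,2)
def onplane(u,v,h):  # pixel -> world at height h
    q=cv2.undistortPoints(np.array([[[u,v]]],float),K,D)[0,0];r=R.T@np.array([*q,1]);return C+r*(h-C[2])/r[2]
print("z seat",np.median(W[60:140,320:370,2]),"floor",np.median(W[60:150,284:294,2]))
g=p[...,2]  # blue: light wood vs brown
for v in(20,60,100,130,150,156):print(v,[tuple(p[v,u]) for u in range(268,312,3)])
def line(name,pts):
    pts=np.array(pts);A=pts[:,:2]
    for _ in range(3):
        c=A.mean(0);d=np.linalg.svd(A-c)[2][0];r=(A-c)@[-d[1],d[0]];A=A[abs(r)<2*r.std()+1e-6]
    d=d*np.sign(d[1] if abs(d[1])>.5 else d[0]);print(name,c.round(4),d.round(4),np.degrees(np.arctan2(d[1],d[0])).round(2),"rms",r.std().round(5),len(A));return c,d
# depth edges
Z=W[...,2]
L=[];E1=[];E2=[]
for v in range(25,155):
    row=Z[v]
    e=[u for u in range(225,260) if row[u]<.012 and row[u+1]>.018]
    if e:L.append(onplane(e[-1]+.5,v,.024))
    f=[u for u in range(265,315) if row[u]>.019 and row[u+1]<=.019]; f2=[u for u in range(265,315) if row[u]<=.019 and row[u+1]>.019]
    if f:E1.append(onplane(f[0]+.5,v,.024))
    if f2:E2.append(onplane(f2[-1]+.5,v,.024))
N=[];F=[]
for u in list(range(250,270))+list(range(310,375)):
    e=[v for v in range(145,175) if Z[v,u]>.018 and Z[v+1,u]<.012]
    if e:N.append(onplane(u,e[-1]+.5,.024))
    e=[v for v in range(3,30) if Z[v,u]<.012 and Z[v+1,u]>.018]
    if e and not 330<u<358:F.append(onplane(u,e[0]+.5,.024))
for k,a in(("left",L),("flank-",E1),("flank+",E2),("near",N),("far",F)):
    if len(a)>5:line(k,a)
m=(Z>.058)&(Z<.07);m[:, :375]=0;m[:,425:]=0;m[180:]=0
c=W[m];print("filled",len(c),rect(c[:,:2]))
E
```

```text
z seat 0.02311426512989298 floor 0.013447661317032643
20 [(np.int64(134), np.int64(103), np.int64(71)), (np.int64(130), np.int64(101), np.int64(69)), (np.int64(108), np.int64(71), np.int64(44)), (np.int64(148), np.int64(96), np.int64(59)), (np.int64(148), np.int64(97), np.int64(59)), (np.int64(149), np.int64(98), np.int64(60)), (np.int64(150), np.int64(98), np.int64(62)), (np.int64(150), np.int64(99), np.int64(62)), (np.int64(150), np.int64(97), np.int64(61)), (np.int64(150), np.int64(98), np.int64(61)), (np.int64(199), np.int64(153), np.int64(106)), (np.int64(198), np.int64(153), np.int64(105)), (np.int64(198), np.int64(153), np.int64(106)), (np.int64(204), np.int64(157), np.int64(109)), (np.int64(210), np.int64(162), np.int64(113))]
60 [(np.int64(139), np.int64(107), np.int64(75)), (np.int64(132), np.int64(101), np.int64(71)), (np.int64(108), np.int64(76), np.int64(50)), (np.int64(97), np.int64(65), np.int64(41)), (np.int64(98), np.int64(66), np.int64(41)), (np.int64(97), np.int64(65), np.int64(40)), (np.int64(105), np.int64(70), np.int64(45)), (np.int64(131), np.int64(87), np.int6
[... 2976 characters left out ...]
64(80)), (np.int64(159), np.int64(110), np.int64(74)), (np.int64(145), np.int64(112), np.int64(78)), (np.int64(202), np.int64(156), np.int64(109))]
left [0.4342 0.1404] [0.2456 0.9694] 75.78 rms 0.00058 122
flank- [0.4825 0.1265] [0.2725 0.9622] 74.19 rms 0.0006 130
flank+ [0.5256 0.1148] [0.223  0.9748] 77.12 rms 0.00693 130
near [0.5233 0.0123] [ 0.9707 -0.2402] -13.9 rms 0.00037 77
far [0.5615 0.2086] [ 0.9705 -0.2412] -13.96 rms 0.0003 55
filled 4503 (array([0.65422344, 0.07434771]), array([0.2243375 , 0.03406943]), 75.8824691772461, array([[ 0.61034393, -0.03027829],
       [ 0.64338434, -0.03858822],
       [ 0.69810295,  0.1789737 ],
       [ 0.66506255,  0.18728364]], dtype=float32))
```

The seat fit agrees with the stated sizes: 199.7 mm edge to edge, and all three estimates of the housing centre line are within 0.5 mm. Seat yaw is -14.0° and the mouth is at (0.477, 0.024). The batten centre is (0.454, -0.318) at yaw 10.1°. I'll go and grasp it.

move_arm([
  [[0, 0, 0.07], [-0.18, -0.845, -0.47], -1],
  [[0, 0, 0.07], [-0.18, -0.845, -0.47], -1],
])

```text
time: 3.68
tool_pos: [0.5058, -0.0662, 0.259]
tcp_rot: [-2.386, -2.044, 0.003]
wrist_force: [0.3, 0.2, -0.7]
width: 1.001
```

move_arm([
  [[0, 0, 0.07], [-0.18, -0.845, -0.47], -1],
  [[0, 0, 0.07], [-0.18, -0.845, -0.47], -1],
])

```text
time: 3.92
tool_pos: [0.487, -0.1512, 0.2117]
tcp_rot: [-2.271, -2.17, 0.003]
wrist_force: [-0.2, -1.0, -1.0]
width: 1.0
```

move_arm([
  [[0, 0, 0.07], [-0.18, -0.845, -0.47], -1],
  [[0, 0, 0.07], [-0.18, -0.845, -0.47], -1],
])

```text
time: 4.18
tool_pos: [0.4687, -0.2356, 0.1647]
tcp_rot: [-2.148, -2.291, 0.002]
wrist_force: [0.4, 0.5, -0.2]
width: 0.999
```

move_arm([
  [[0, 0, 0.07], [-0.17, -0.845, -0.47], -1],
  [[0, 0, 0.07], [-0.17, -0.845, -0.47], -1],
  [[0, 0, 0.07], [-0.17, -0.845, -0.47], -1],
  [[0, 0, 0.07], [-0.17, -0.845, -0.47], -1],
])

```text
time: 4.68
tool_pos: [0.4534, -0.3174, 0.1195]
tcp_rot: [-2.019, -2.407, -0.0]
wrist_force: [-0.4, 0.0, -0.1]
width: 0.999
```

```bash
python3 - <<'E'
from workcell import status
from scipy.spatial.transform import Rotation as Ro
import numpy as np
s=status.read_state();M=Ro.from_rotvec(s["tcp_rot"]).as_matrix();print(s["time"],s["tool_pos"],"jaw",np.degrees(np.arctan2(M[1,1],M[0,1])),M[:,2])
E
```

```text
4.675 [ 0.45343972 -0.31741594  0.11950038] jaw 10.025958147926538 [ 5.18273796e-05  2.21253565e-04 -9.99999974e-01]
```

move_arm([
  [[0, 0, 0], [0, 0, -0.5], -1],
  [[0, 0, 0], [0, 0, -0.8], -1],
  [[0, 0, 0], [0, 0, -0.99], -1],
  [[0, 0, 0], [0, 0, -0.99], -1],
  [[0, 0, 0], [0, 0, -0.99], 0],
  [[0, 0, 0], [0, 0, -0.99], 1],
  [[0, 0, 0], [0, 0, -0.99], 1],
  [[0, 0, 0], [0, 0, -0.99], 1],
  [[0, 0, 0], [0, 0, -0.99], 1],
  [[0, 0, 0], [0, 0, -0.99], 1],
  [[0, 0, 0], [0, 0, -0.99], 1],
], grip_force=50)

```text
time: 6.05
tool_pos: [0.4545, -0.3174, 0.0217]
tcp_rot: [2.015, 2.408, 0.0]
wrist_force: [-0.8, 1.1, 6.0]
width: 0.361
```

move_arm([
  [[0, 0, 0], [0, 0, 0.3], 1],
  [[0, 0, 0], [0, 0, 0.6], 1],
  [[0, 0, -0.05], [0, 0.3, 0.6], 1],
  [[0, 0, -0.09], [-0.04, 0.68, 0.6], 1],
  [[0, 0, -0.09], [-0.04, 0.68, 0.6], 1],
])

```text
time: 6.68
tool_pos: [0.4482, -0.246, 0.0792]
tcp_rot: [-2.177, -2.26, 0.0]
wrist_force: [-0.6, -1.1, -3.2]
width: 0.36
```

move_arm([
  [[0, 0, -0.05], [-0.02, 0.35, 0], 1],
  [[0, 0, -0.09], [-0.04, 0.69, 0], 1],
  [[0, 0, -0.09], [-0.04, 0.69, 0], 1],
])

```text
time: 7.05
tool_pos: [0.4451, -0.1783, 0.0796]
tcp_rot: [-2.332, -2.103, 0.001]
wrist_force: [0.4, -0.7, -3.7]
width: 0.359
```

move_arm([
  [[0, 0, -0.05], [-0.02, 0.35, 0], 1],
  [[0, 0, -0.087], [-0.04, 0.69, 0], 1],
  [[0, 0, -0.087], [-0.04, 0.69, 0], 1],
  [[0, 0, -0.087], [-0.04, 0.69, 0], 1],
  [[0, 0, -0.087], [-0.04, 0.69, 0], 1],
])

```text
time: 7.68
tool_pos: [0.4423, -0.1119, 0.0804]
tcp_rot: [2.474, 1.935, 0.0]
wrist_force: [-0.2, 0.4, -3.1]
width: 0.361
```

```bash
python3 snap.py wrist w4;python3 snap.py top t4; python3 - <<'E'
from h import *
ex=np.array([.9703,-.2419]);ey=np.array([.2419,.9703])
z=np.load("w4.npz");W=world(z["d"],z);Z=W[...,2]
q=W[...,:2]@np.c_[ex,ey]-[.4572,.1385]   # housing frame, origin mouth
for lo,hi in((.075,.13),):
    m=(Z>lo)&(Z<hi)&(abs(q[...,0])<.05)&(q[...,1]>-.12)&(q[...,1]<.1)
    print(m.sum(),np.median(Z[m]));c,s,a,b=rect(q[m]);print(c,s,a);print(b.round(4))
    for y0 in np.arange(-.1,.0,.02):
        k=m&(q[...,1]>y0)&(q[...,1]<y0+.02)
        if k.any():print(y0.round(3),k.sum(),np.percentile(q[k][:,0],[2,50,98]).round(4),np.percentile(Z[k],[5,50,95]).round(4))
E
```

```text
7.725 [ 0.4422 -0.1118  0.0804] [ 2.4742  1.9352 -0.    ] [-0.05 -0.48 -2.89] 0.3635854559997176
7.775 [ 0.4421 -0.1116  0.0803] [ 2.4744e+00  1.9352e+00 -1.0000e-04] [-0.6   0.16 -3.8 ] 0.3589499323456498
15759 0.10807104634158479
[-0.00077371 -0.07213412] [0.09572765 0.03354198] 89.99237823486328
[[-0.0176 -0.12  ]
 [ 0.016  -0.12  ]
 [ 0.016  -0.0243]
 [-0.0175 -0.0243]]
-0.1 2966 [-0.0164 -0.0007  0.015 ] [0.1069 0.108  0.109 ]
-0.08 3344 [-0.0166 -0.0007  0.0149] [0.1071 0.1084 0.1096]
-0.06 3736 [-0.0166 -0.0008  0.015 ] [0.1069 0.1081 0.1092]
-0.04 3085 [-0.0164 -0.0008  0.0149] [0.1068 0.108  0.1092]
```

View pics/w4.png

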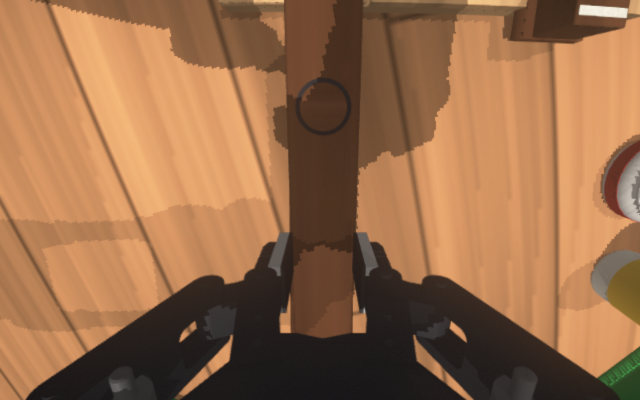

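The batten is parallel to the housing, 0.8 mm off its centre line and 24 mm short of the mouth. I'll lower it to a 1.5 mm floor clearance and enter.

move_arm([
  [[0, 0, 0], [0.008, 0, -0.2], 1],
  [[0, 0, 0], [0.008, -0.002, -0.43], 1],
  [[0, 0, 0], [0.008, -0.002, -0.43], 1],
  [[0, 0, 0], [0.008, -0.002, -0.43], 1],
])

```text
time: 8.28
tool_pos: [0.4431, -0.1113, 0.0378]
tcp_rot: [2.474, 1.936, 0.0]
wrist_force: [0.3, 0.5, -2.3]
width: 0.364
```

move_arm([
  [[0, 0, 0], [0.024, 0.097, 0], 1],
  [[0, 0, 0], [0.048, 0.194, 0], 1],
  [[0, 0, 0], [0.073, 0.291, 0], 1],
  [[0, 0, 0], [0.097, 0.388, 0], 1],
  [[0, 0, 0], [0.121, 0.485, 0], 1],
  [[0, 0, 0], [0.121, 0.485, 0], 1],
])

```text
time: 9.02
tool_pos: [0.4549, -0.0616, 0.0372]
tcp_rot: [-2.472, -1.938, 0.0]
wrist_force: [0.7, -0.3, -2.0]
width: 0.362
```

move_arm([
  [[0, 0, 0], [0.024, 0.097, 0], 1],
  [[0, 0, 0], [0.048, 0.194, 0], 1],
  [[0, 0, 0], [0.073, 0.291, 0], 1],
  [[0, 0, 0], [0.097, 0.388, 0], 1],
  [[0, 0, 0], [0.121, 0.485, 0], 1],
  [[0, 0, 0], [0.145, 0.582, 0], 1],
  [[0, 0, 0], [0.145, 0.582, 0], 1],
])

```text
time: 9.9
tool_pos: [0.4695, -0.0035, 0.0373]
tcp_rot: [2.473, 1.938, 0.0]
wrist_force: [-0.4, -0.4, -3.7]
width: 0.362
```

```bash
python3 snap.py wrist w5
```

```text
9.95 [ 0.4693 -0.0039  0.0373] [ 2.4728e+00  1.9376e+00 -2.0000e-04] [ 0.02  0.1  -2.85] 0.3618596494364617
```

View pics/w5.png

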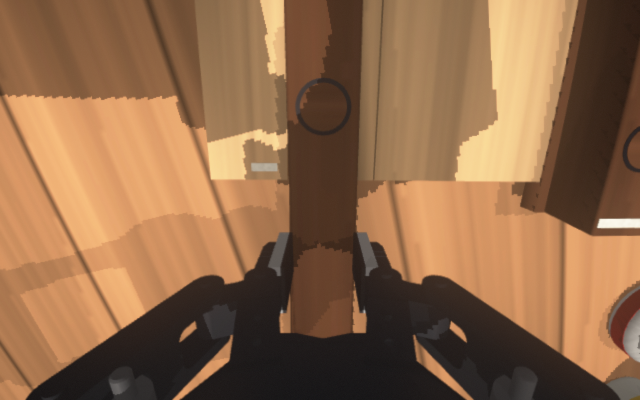

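The batten is in the housing by about 86 mm with no resistance. I'll slide it 50 mm more, set it down on the floor, release and raise the tool.

move_arm([
  [[0, 0, 0], [0.024, 0.097, 0], 1],
  [[0, 0, 0], [0.048, 0.194, 0], 1],
  [[0, 0, 0], [0.073, 0.291, 0], 1],
  [[0, 0, 0], [0.097, 0.388, 0], 1],
  [[0, 0, 0], [0.121, 0.485, 0], 1],
  [[0, 0, 0], [0.121, 0.485, -0.01], 1],
  [[0, 0, 0], [0.121, 0.485, -0.015], 1],
])

```text
time: 10.82
tool_pos: [0.4813, 0.0444, 0.0357]
tcp_rot: [-2.473, -1.937, 0.0]
wrist_force: [-0.3, 0.2, -0.2]
width: 0.361
```

move_arm([
  [[0, 0, 0], [0, 0, 0], -0.3],
  [[0, 0, 0], [0, 0, 0], -0.5],
  [[0, 0, 0], [0, 0, 0], -0.5],
  [[0, 0, 0], [0, 0, 0.3], -0.5],
  [[0, 0, 0], [0, 0, 0.6], -0.5],
  [[0, 0, 0], [0, 0, 0.8], -0.5],
  [[0, 0, 0], [0, 0, 0.8], -0.5],
])

```text
time: 11.7
tool_pos: [0.4833, 0.0443, 0.1178]
tcp_rot: [2.472, 1.935, 0.006]
wrist_force: [-0.0, -0.1, -0.6]
width: 0.749
```

move_arm([
  [[0, 0, 0], [-0.1, -0.4, 0.1], 0],
  [[0, 0, 0], [-0.2, -0.8, 0.1], 1],
  [[0, 0, 0], [-0.2, -0.8, 0.1], 1],
])

```text
time: 12.08
tool_pos: [0.46, -0.0374, 0.1245]
tcp_rot: [-2.476, -1.932, 0.003]
wrist_force: [0.0, 0.8, 0.5]
width: 0.11
```

move_arm([
  [[0, 0, 0], [-0.1, -0.4, 0], 1],
  [[0, 0, 0], [-0.195, -0.75, 0], 1],
  [[0, 0, 0], [-0.195, -0.75, 0], 1],
  [[0, 0, 0], [-0.195, -0.75, -0.5], 1],
  [[0, 0, 0], [-0.195, -0.75, -0.9], 1],
  [[0, 0, 0], [-0.195, -0.75, -0.9], 1],
  [[0, 0, 0], [-0.195, -0.75, -0.9], 1],
])

```text
time: 12.95
tool_pos: [0.4428, -0.1102, 0.0366]
tcp_rot: [2.473, 1.937, 0.001]
wrist_force: [-0.1, 0.4, 0.5]
width: -0.001
```

```bash
python3 snap.py wrist w6; python3 - <<'E'
from h import *
ex=np.array([.9703,-.2419]);ey=np.array([.2419,.9703])
z=np.load("w6.npz");W=world(z["d"],z);Z=W[...,2]
q=W[...,:2]@np.c_[ex,ey]-[.4572,.1385]
m=(Z>.056)&(Z<.07)&(abs(q[...,0])<.05)&(q[...,1]>-.12)
c,s,a,b=rect(q[m]);print(m.sum(),np.median(Z[m]),c,s,a,b.round(4))
from workcell import status
t=status.read_state()["tool_pos"][:2];print("tcp",t@ex-.4572,t@ey-.1385)
E
```

```text
13.0 [ 0.4436 -0.1106  0.0373] [2.4716 1.936  0.0026] [ 0.08 -0.05  0.02] 0.006957218440403837
12984 0.06318386040224536 [-0.0017056  -0.06022757] [0.07613349 0.03343544] 89.9636459350586 [[-0.0184 -0.0983]
 [ 0.015  -0.0983]
 [ 0.015  -0.0222]
 [-0.0184 -0.0222]]
tcp -3.0057805810668192e-05 -0.1385368527118485
```

View pics/w6.png

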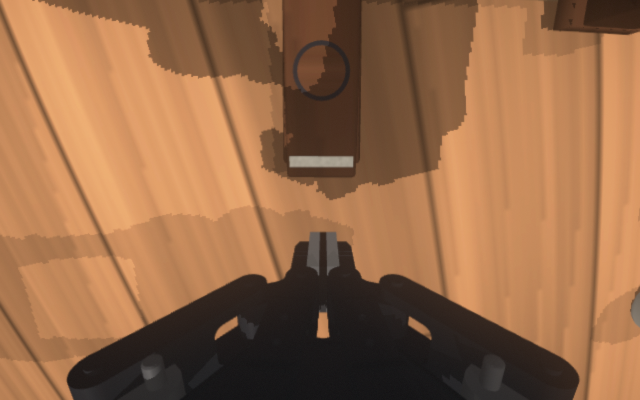

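The wedge stiffness is high and I only get force readings between calls, so I first want to know how compliant the arm is. I'll press the closed fingers lightly against the fixed seat's edge, left of the mouth and well clear of the batten.

move_arm([
  [[0, 0, 0], [-0.466, 0.116, 0], 1],
  [[0, 0, 0], [-0.466, 0.116, -0.25], 1],
  [[0, 0, 0], [-0.33, 0.65, -0.25], 1],
  [[0, 0, 0], [-0.27, 0.9, -0.25], 1],
  [[0, 0, 0], [-0.27, 0.9, -0.25], 1],
])

```text
time: 13.62
tool_pos: [0.4174, -0.0197, 0.0129]
tcp_rot: [2.469, 1.938, 0.005]
wrist_force: [0.5, -0.8, -0.4]
width: 0.0
```

move_arm([
  [[0, 0, 0], [0.07, 0.28, 0], 1],
  [[0, 0, 0], [0.1, 0.4, 0], 1],
  [[0, 0, 0], [0.1, 0.4, 0], 1],
  [[0, 0, 0], [0.1, 0.4, 0], 1],
])

```text
time: 14.12
tool_pos: [0.4248, 0.0187, 0.0109]
tcp_rot: [2.474, 1.936, -0.0]
wrist_force: [0.3, 0.1, -0.1]
width: -0.005
```

move_arm([
  [[0, 0, 0], [0.005, 0.02, 0], 1],
  [[0, 0, 0], [0.005, 0.02, 0], 1],
])

```text
time: 14.38
tool_pos: [0.4252, 0.0209, 0.0107]
tcp_rot: [-2.474, -1.936, 0.0]
wrist_force: [0.4, -0.1, -0.7]
width: -0.0
```

move_arm([
  [[0, 0, 0], [0.005, 0.02, 0], 1],
  [[0, 0, 0], [0.005, 0.02, 0], 1],
  [[0, 0, 0], [0.005, 0.02, 0], 1],
])

```text
time: 14.75
tool_pos: [0.4259, 0.0233, 0.0108]
tcp_rot: [-2.474, -1.937, 0.0]
wrist_force: [-0.3, -0.4, -0.1]
width: 0.001
```

move_arm([
  [[0, 0, 0], [0.0024, 0.0097, 0], 1],
  [[0, 0, 0], [0.0024, 0.0097, 0], 1],
  [[0, 0, 0], [0.0024, 0.0097, 0], 1],
])

```text
time: 15.12
tool_pos: [0.4261, 0.0243, 0.0108]
tcp_rot: [-2.474, -1.937, 0.0]
wrist_force: [-0.4, 0.1, -0.1]
width: 0.0
```

move_arm([
  [[0, 0, 0], [0.0024, 0.0097, 0], 1],
  [[0, 0, 0], [0.0024, 0.0097, 0], 1],
])

```text
time: 15.38
tool_pos: [0.4264, 0.0253, 0.0108]
tcp_rot: [2.474, 1.937, 0.0]
wrist_force: [0.1, 0.1, 0.0]
width: 0.001
```

move_arm([
  [[0, 0, 0], [0.0024, 0.0097, 0], 1],
  [[0, 0, 0], [0.0024, 0.0097, 0], 1],
])

```text
time: 15.62
tool_pos: [0.4266, 0.0262, 0.0108]
tcp_rot: [-2.474, -1.937, -0.0]
wrist_force: [0.4, 0.1, 0.0]
width: 0.003
```

move_arm([
  [[0, 0, 0], [0.0012, 0.0049, 0], 1],
  [[0, 0, 0], [0.0012, 0.0049, 0], 1],
])

```text
time: 15.88
tool_pos: [0.4268, 0.0267, 0.0108]
tcp_rot: [2.474, 1.936, 0.0]
wrist_force: [0.0, 0.5, 0.4]
width: -0.001
```

move_arm([
  [[0, 0, 0], [0.0024, 0.0097, 0], 1],
  [[0, 0, 0], [0.0024, 0.0097, 0], 1],
])

```text
time: 16.12
tool_pos: [0.427, 0.0277, 0.0108]
tcp_rot: [2.474, 1.937, 0.0]
wrist_force: [1.0, -0.1, 0.6]
width: 0.001
```

move_arm([
  [[0, 0, 0], [0.0012, 0.0049, 0], 1],
  [[0, 0, 0], [0.0012, 0.0049, 0], 1],
])

```text
time: 16.38
tool_pos: [0.4271, 0.0282, 0.0108]
tcp_rot: [-2.474, -1.937, -0.0]
wrist_force: [0.2, -0.6, -0.2]
width: -0.004
```

move_arm([
  [[0, 0, 0], [0.0024, 0.0097, 0], 1],
  [[0, 0, 0], [0.0024, 0.0097, 0], 1],
])

```text
time: 16.62
tool_pos: [0.4273, 0.0292, 0.0108]
tcp_rot: [2.474, 1.936, 0.0]
wrist_force: [-0.0, 0.8, 0.0]
width: -0.001
```

move_arm([
  [[0, 0, 0], [0.0012, 0.0049, 0], 1],
  [[0, 0, 0], [0.0012, 0.0049, 0], 1],
])

```text
time: 16.88
tool_pos: [0.4274, 0.0296, 0.0108]
tcp_rot: [-2.474, -1.936, 0.0]
wrist_force: [-0.9, -0.2, 0.5]
width: 0.0
```

move_arm([
  [[0, 0, 0], [0.0024, 0.0097, 0], 1],
  [[0, 0, 0], [0.0024, 0.0097, 0], 1],
])

```text
time: 17.12
tool_pos: [0.4277, 0.0306, 0.0108]
tcp_rot: [-2.474, -1.936, -0.0]
wrist_force: [-0.4, 0.8, 0.1]
width: -0.003
```

move_arm([
  [[0, 0, 0], [0.0024, 0.0097, 0], 1],
  [[0, 0, 0], [0.0024, 0.0097, 0], 1],
])

```text
time: 17.38
tool_pos: [0.4279, 0.0316, 0.0108]
tcp_rot: [-2.474, -1.937, 0.0]
wrist_force: [0.2, -0.2, -0.3]
width: 0.006
```

```bash
python3 snap.py wrist w7
```

```text
17.425 [0.4279 0.0316 0.0108] [-2.4737 -1.9366  0.    ] [-0.11 -0.8  -0.32] 0.0006278616494764061
```

View pics/w7.png

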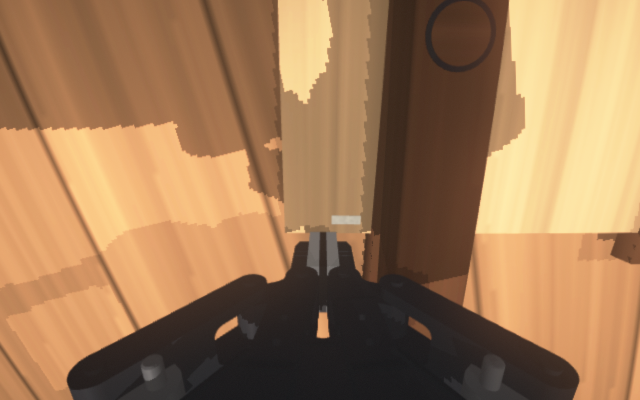

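The pad tips, at (323,235), are just at the seat edge (row 232) and clear of the batten. I'll take a few more small steps.

move_arm([
  [[0, 0, 0], [0.0024, 0.0097, 0], 1],
  [[0, 0, 0], [0.0024, 0.0097, 0], 1],
])

```text
time: 17.68
tool_pos: [0.4282, 0.0326, 0.0108]
tcp_rot: [-2.474, -1.937, 0.0]
wrist_force: [0.2, 1.3, 0.4]
width: -0.003
```

move_arm([
  [[0, 0, 0], [0.0024, 0.0097, 0], 1],
  [[0, 0, 0], [0.0024, 0.0097, 0], 1],
])

```text
time: 17.92
tool_pos: [0.4284, 0.0335, 0.0108]
tcp_rot: [2.474, 1.937, 0.0]
wrist_force: [-0.0, -0.1, 0.3]
width: -0.002
```

move_arm([
  [[0, 0, 0], [0.0024, 0.0097, 0], 1],
  [[0, 0, 0], [0.0024, 0.0097, 0], 1],
])

```text
time: 18.18
tool_pos: [0.4287, 0.0345, 0.0108]
tcp_rot: [2.474, 1.937, 0.0]
wrist_force: [0.6, 0.4, 0.5]
width: 0.002
```

move_arm([
  [[0, 0, 0], [0.0024, 0.0097, 0], 1],
  [[0, 0, 0], [0.0024, 0.0097, 0], 1],
])

```text
time: 18.42
tool_pos: [0.4289, 0.0355, 0.0108]
tcp_rot: [2.474, 1.937, 0.0]
wrist_force: [0.5, -0.8, -0.3]
width: 0.001
```

```bash
python3 - <<'E'
from h import *
ex=np.array([.9703,-.2419]);ey=np.array([.2419,.9703])
for f in("w5","w7"):
    z=np.load(f+".npz");W=world(z["d"],z);Z=W[...,2]
    q=W[...,:2]@np.c_[ex,ey]-[.4572,.1385]
    m=(Z>.019)&(Z<.029)&(q[...,1]>-.03)&(q[...,1]<.08)
    for lo,hi in((-.066,-.03),(.03,.10)):
        k=m&(q[...,0]>lo)&(q[...,0]<hi);print(f,lo,k.sum(),"z",np.median(Z[k]),"near edge",np.percentile(q[k][:,1],[.1,.5,1,3]).round(4))
    k=m&(q[...,0]<-.03);print("left edge",np.percentile(q[k][:,0],[.3,1,3]))
z=np.load("w7.npz");W=world(z["d"],z);q=W[...,:2]@np.c_[ex,ey]-[.4572,.1385]
print("column u=323",[(v,W[v,323,2].round(4),q[v,323].round(4)) for v in range(222,262,4)])
E
```

```text
w5 -0.066 8525 z 0.023073753229363433 near edge [0.0003 0.0008 0.0013 0.0032]
w5 0.03 16332 z 0.023150284968961307 near edge [-0.0001  0.0004  0.0008  0.0027]
left edge [-0.07050985 -0.07016071 -0.06935801]
w7 -0.066 10435 z 0.02310952349361595 near edge [0.0003 0.0008 0.0015 0.0034]
w7 0.03 16544 z 0.023226076452240813 near edge [-0.0003  0.0003  0.0008  0.0027]
left edge [-0.07054069 -0.07025259 -0.06943233]
column u=323 [(222, np.float64(0.0229), array([-0.0491,  0.0064])), (226, np.float64(0.0226), array([-0.0491,  0.0039])), (230, np.float64(0.0229), array([-0.0491,  0.0016])), (234, np.float64(0.0415), array([-0.0492,  0.0076])), (238, np.float64(0.046), array([-0.0492,  0.0076])), (242, np.float64(0.0501), array([-0.0492,  0.0075])), (246, np.float64(0.0532), array([-0.0492,  0.007 ])), (250, np.float64(0.0579), array([-0.0492,  0.0074])), (254, np.float64(0.0614), array([-0.0492,  0.0074])), (258, np.float64(0.0646), array([-0.0492,  0.0072]))]
```

```bash
python3 snap.py scene s8; python3 - <<'E'
from h import *
ex=np.array([.9703,-.2419]);ey=np.array([.2419,.9703])
z=np.load("s8.npz");W=world(z["d"],z);Z=W[...,2]
q=W[...,:2]@np.c_[ex,ey]-[.4572,.1385]
m=(abs(q[...,0]+.049)<.03)&(q[...,1]>-.03)&(q[...,1]<.02)&(Z>.005)&(Z<.12)
v,u=np.where(m);print(m.sum(),u.min(),u.max(),v.min(),v.max())
for a in range(v.min(),v.max()+1,2):
    for b in range(u.min(),u.max()+1,3):
        if m[a,b]:print((a,b),q[a,b].round(3),Z[a,b].round(3),z["p"][a,b].tolist(),end=" ")
    print()
cv2.imwrite("pics/s8c.png",cv2.resize(z["p"][130:230,320:460],None,fx=5,fy=5,interpolation=cv2.INTER_CUBIC)[...,::-1])
z=np.load("t4.npz");W=world(z["d"],z);Z=W[...,2];q=W[...,:2]@np.c_[ex,ey]-[.4572,.1385]
m=(Z>.09)&(Z<.12)&(abs(q[...,0])<.03)&(q[...,1]<0)&(q[...,1]>-.1);print("t4 narrow end",q[m][:,1].max(),m.sum())
E
```

```text
18.475 [0.4289 0.0354 0.0108] [-2.4737 -1.9366  0.    ] [-0.47 -0.5   0.12] -0.001965989642549828
140 331 346 169 188

(171, 334) [-0.06  -0.016] 0.114 [43, 40, 33] 
(173, 331) [-0.077 -0.016] 0.098 [54, 42, 37] (173, 334) [-0.06  -0.015] 0.105 [48, 41, 37] (173, 337) [-0.039 -0.018] 0.115 [47, 37, 33] (173, 340) [-0.029 -0.011] 0.117 [50, 41, 33] (173, 343) [-0.023 -0.001] 0.116 [49, 42, 38] 
(175, 334) [-0.063 -0.013] 0.094 [46, 37, 31] (175, 337) [-0.036 -0.02 ] 0.108 [42, 36, 30] (175, 340) [-0.033 -0.008] 0.105 [44, 36, 29] (175, 343) [-0.034  0.009] 0.099 [44, 35, 32] 
(177, 334) [-0.062 -0.013] 0.086 [55, 42, 34] (177, 337) [-0.039 -0.017] 0.097 [47, 38, 31] (177, 340) [-0.051  0.009] 0.083 [45, 36, 31] 
(179, 334) [-0.063 -0.012] 0.076 [95, 70, 52] (179, 337) [-0.04  -0.016] 0.087 [49, 39, 35] (179, 340) [-0.03  -0.009] 0.089 [44, 37, 29] 
(181, 337) [-0.042 -0.014] 0.076 [84, 79, 73] (181, 340) [-0.028 -0.011] 0.082 [49, 37, 33] (181, 343) [-0.019 -0.003] 0.083 [96, 70, 52] 
(183, 337) [-0.048 -0.008] 0.063 [106, 100, 95] (183, 340) [-0.038 -0.002] 0.065 [51, 41, 33] 
(185, 337) [-0.047 -0.01 ] 0.055 [102, 99, 92] (185, 340) [-0.034 -0.005] 0.059 [48, 38, 34] 
(187, 337) [-0.044 -0.012] 0.048 [105, 97, 90] 
t4 narrow end -0.02110229121589252 93
```

View pics/s8c.png

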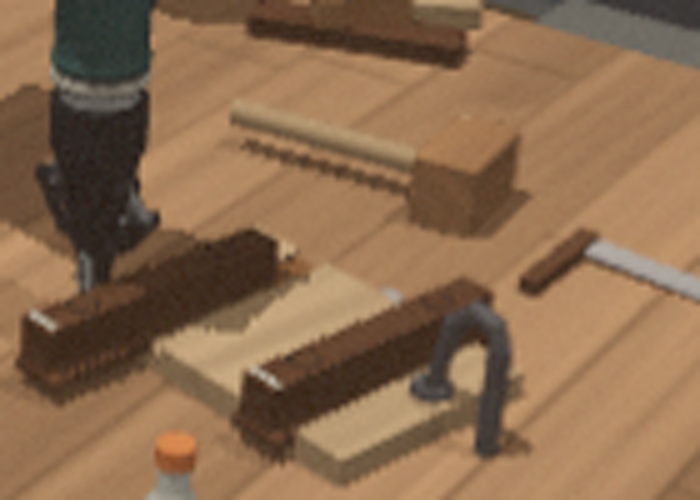

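move_arm([
  [[0, 0, 0], [0.0017, 0.0068, 0], 1],
  [[0, 0, 0], [0.0017, 0.0068, 0], 1],
])

```text
time: 18.73
tool_pos: [0.4291, 0.0361, 0.0108]
tcp_rot: [-2.474, -1.936, -0.0]
wrist_force: [0.5, 0.2, 0.1]
width: -0.001
```

move_arm([
  [[0, 0, 0], [0.0017, 0.0068, 0], 1],
  [[0, 0, 0], [0.0017, 0.0068, 0], 1],
])

```text
time: 18.98
tool_pos: [0.4292, 0.0368, 0.0108]
tcp_rot: [2.474, 1.937, 0.0]
wrist_force: [1.2, -0.0, -0.3]
width: 0.001
```

```bash
python3 - <<'E'
from h import *
ex=np.array([.9703,-.2419]);ey=np.array([.2419,.9703])
for f,us,tz in(("w4",(284,365),.0804),("w6",(316,330),.0373),("w7",(316,330),.0108)):
    z=np.load(f+".npz");W=world(z["d"],z);q=W[...,:2]@np.c_[ex,ey]-[.4572,.1385];C=-z["R"].T@z["t"]
    print(f,"cam",(C[:2]@np.c_[ex,ey]-[.4572,.1385]).round(4),C[2].round(4))
    for u in us:print(u,[(v,q[v,u].round(4).tolist(),(W[v,u,2]-tz).round(4)) for v in range(224,300,6)])
E
```

```text
w4 cam [-0.0011 -0.0664] 0.2461
284 [(224, [-0.0349, -0.1696], np.float64(-0.081)), (230, [-0.0353, -0.1757], np.float64(-0.0818)), (236, [-0.0197, -0.1288], np.float64(0.0316)), (242, [-0.0187, -0.1282], np.float64(0.0396)), (248, [-0.0181, -0.1284], np.float64(0.0451)), (254, [-0.0174, -0.1284], np.float64(0.0507)), (260, [-0.0168, -0.1284], np.float64(0.0558)), (266, [-0.0163, -0.129], np.float64(0.0596)), (272, [-0.0162, -0.1309], np.float64(0.0609)), (278, [-0.0164, -0.1339], np.float64(0.0605)), (284, [-0.0164, -0.1365], np.float64(0.0609)), (290, [-0.0165, -0.1392], np.float64(0.061)), (296, [-0.0167, -0.1422], np.float64(0.0609))]
365 [(224, [0.0374, -0.1696], np.float64(-0.0813)), (230, [0.0378, -0.1756], np.float64(-0.0818)), (236, [0.0199, -0.128], np.float64(0.0332)), (242, [0.0191, -0.1284], np.float64(0.0388)), (248, [0.0182, -0.1282], np.float64(0.0454)), (254, [0.0174, -0.1282], np.float64(0.051)), (260, [0.0168, -0.1285], np.float64(0.0555)), (266, [0.0159, -0.1276], np.float64(0.0618)), (272, [0.0163, -0.1311], np.float64(0.0605)), (278, [0.0163, -0.1335], np.float6
[... 1920 characters left out ...]
4(0.0729)), (290, [-0.0518, 0.0042], np.float64(0.0721)), (296, [-0.0518, 0.0008], np.float64(0.0709))]
330 [(224, [-0.0452, 0.0051], np.float64(0.0119)), (230, [-0.0452, 0.0015], np.float64(0.0119)), (236, [-0.0458, 0.0075], np.float64(0.0327)), (242, [-0.0459, 0.0077], np.float64(0.0397)), (248, [-0.0461, 0.0079], np.float64(0.046)), (254, [-0.0462, 0.0075], np.float64(0.0509)), (260, [-0.0463, 0.0068], np.float64(0.0548)), (266, [-0.0464, 0.0072], np.float64(0.0603)), (272, [-0.0466, 0.008], np.float64(0.066)), (278, [-0.0467, 0.0089], np.float64(0.0716)), (284, [-0.0468, 0.008], np.float64(0.074)), (290, [-0.0468, 0.0061], np.float64(0.0747)), (296, [-0.0468, 0.0045], np.float64(0.076))]
```

The depth data explain it. The visible finger ends sit about 25–30 mm above the reported TCP, so they passed over the 24 mm seat. For the same reason the push must use a low TCP (about 8 mm), so the finger faces meet the bar end at about 40–60 mm height. I'll drop this test and go behind the batten's wide end.

move_arm([
  [[0, 0, 0], [-0.097, -0.388, 0], 1],
  [[0, 0, 0], [-0.194, -0.776, 0], 1],
])

```text
time: 19.23
tool_pos: [0.4099, -0.0414, 0.0109]
tcp_rot: [2.472, 1.939, 0.0]
wrist_force: [0.4, -0.5, 0.2]
width: 0.003
```

move_arm([
  [[0, 0, 0], [-0.102, -0.408, -0.03], 1],
  [[0, 0, 0], [-0.102, -0.408, -0.03], 1],
  [[0, 0, 0], [0.364, -0.524, -0.03], 1],
  [[0, 0, 0], [0.364, -0.524, -0.03], 1],
  [[0, 0, 0], [0.364, -0.524, -0.03], 1],
])

```text
time: 19.85
tool_pos: [0.446, -0.0924, 0.0075]
tcp_rot: [-2.472, -1.937, 0.001]
wrist_force: [-1.4, 0.1, 0.0]
width: 0.003
```

move_arm([
  [[0, 0, 0], [0.024, 0.097, 0], 1],
  [[0, 0, 0], [0.048, 0.194, 0], 1],
  [[0, 0, 0], [0.073, 0.291, 0], 1],
  [[0, 0, 0], [0.097, 0.388, 0], 1],
  [[0, 0, 0], [0.097, 0.388, 0], 1],
])

```text
time: 20.48
tool_pos: [0.4561, -0.0535, 0.0079]
tcp_rot: [2.473, 1.938, 0.0]
wrist_force: [0.2, 0.2, -0.6]
width: -0.002
```

```bash
cat > b.py <<'E'
import sys
from snap import snap
from h import *
from workcell import status
snap("wrist",sys.argv[1])
ex=np.array([.9703,-.2419]);ey=np.array([.2419,.9703])
z=np.load(sys.argv[1]+".npz");W=world(z["d"],z);Z=W[...,2]
q=W[...,:2]@np.c_[ex,ey]-[.4572,.1385]
m=(Z>.056)&(Z<.07)&(abs(q[...,0])<.04)&(q[...,1]>-.12)
u=np.zeros_like(m);u[:,285:362]=1;m&=u
k=m&(abs(q[...,0])<.012);print("wide end",np.sort(q[k][:,1])[:5].round(4),"ex",np.percentile(q[m][:,0],[1,99]).round(4))
t=status.read_state()["tool_pos"][:2];print("tcp",t@ex-.4572,t@ey-.1385)
E
python3 b.py w8
```

```text
20.525 [ 0.4561 -0.0539  0.0079] [2.4727e+00 1.9377e+00 3.0000e-04] [ 0.08 -0.14 -0.28] 0.0006275602036066459
wide end [-0.0908 -0.0902 -0.0901 -0.09   -0.09  ] ex [-0.0156  0.0129]
tcp -0.0016059622799888817 -0.0804757510435042
```

View pics/w8.png

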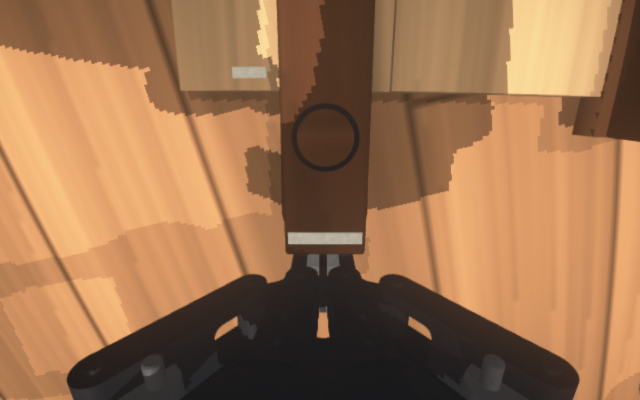

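The chalked end (rows 232–252) is centred directly ahead of the fingers. I'll push 18 mm more and check where the wide end is from the chalk.

move_arm([
  [[0, 0, 0], [0.012, 0.049, 0], 1],
  [[0, 0, 0], [0.024, 0.097, 0], 1],
  [[0, 0, 0], [0.036, 0.146, 0], 1],
  [[0, 0, 0], [0.044, 0.175, 0], 1],
  [[0, 0, 0], [0.044, 0.175, 0], 1],
])

```text
time: 21.15
tool_pos: [0.4605, -0.0366, 0.0078]
tcp_rot: [-2.474, -1.937, -0.0]
wrist_force: [-0.6, 0.1, -0.2]
width: -0.002
```

```bash
cat > b.py <<'E'
import sys
from snap import snap
from h import *
from workcell import status
snap("wrist",sys.argv[1])
ex=np.array([.9703,-.2419]);ey=np.array([.2419,.9703])
z=np.load(sys.argv[1]+".npz");W=world(z["d"],z);Z=W[...,2];p=z["p"].astype(int)
q=W[...,:2]@np.c_[ex,ey]-[.4572,.1385]
m=(p.min(-1)>120);m[:,:280]=0;m[:,370:]=0;m[:180]=0;m[300:]=0
m&=(Z>.05)
v,u=np.where(m);print("chalk",u.min(),u.max(),v.min(),v.max(),"q",q[m].min(0).round(4),q[m].max(0).round(4),"z",np.median(Z[m]).round(4))
t=status.read_state()["tool_pos"][:2];print("tcp",t@ex-.4572,t@ey-.1385)
E
python3 b.py w9
```

```text
21.2 [ 0.4605 -0.0367  0.0078] [2.4735e+00 1.9367e+00 5.0000e-04] [-0.12  0.08  0.71] 0.0008702756078405743
chalk 287 360 236 247 q [-0.0159 -0.0456] [0.014 0.011] z 0.0635
tcp -0.001491530030944821 -0.06274745764249423
```

move_arm([
  [[0, 0, 0], [0.005, 0.02, 0], 1],
  [[0, 0, 0], [0.01, 0.039, 0], 1],
  [[0, 0, 0], [0.0145, 0.058, 0], 1],
  [[0, 0, 0], [0.0145, 0.058, 0], 1],
])

```text
time: 21.7
tool_pos: [0.4618, -0.0309, 0.0078]
tcp_rot: [-2.474, -1.937, -0.0]
wrist_force: [0.7, 0.2, 0.4]
width: -0.0
```

move_arm([
  [[0, 0, 0], [0.0012, 0.0049, 0], 1],
])

```text
time: 21.82
tool_pos: [0.4619, -0.0306, 0.0078]
tcp_rot: [2.474, 1.936, 0.0]
wrist_force: [-0.5, -0.6, -0.8]
width: -0.0
```

move_arm([
  [[0, 0, 0], [0.0012, 0.0049, 0], 1],
])

```text
time: 21.95
tool_pos: [0.462, -0.0302, 0.0078]
tcp_rot: [2.474, 1.936, -0.0]
wrist_force: [-0.9, -0.2, 1.1]
width: -0.004
```

move_arm([
  [[0, 0, 0], [0.0012, 0.0049, 0], 1],
])

```text
time: 22.08
tool_pos: [0.4621, -0.0297, 0.0078]
tcp_rot: [2.474, 1.936, -0.0]
wrist_force: [0.6, -0.5, -0.4]
width: -0.003
```

move_arm([
  [[0, 0, 0], [0.0012, 0.0049, 0], 1],
])

```text
time: 22.2
tool_pos: [0.4623, -0.0292, 0.0078]
tcp_rot: [2.474, 1.936, -0.0]
wrist_force: [-0.5, -0.6, 0.1]
width: -0.002
```

move_arm([
  [[0, 0, 0], [0.0012, 0.0049, 0], 1],
])

```text
time: 22.32
tool_pos: [0.4624, -0.0286, 0.0078]
tcp_rot: [-2.474, -1.936, 0.0]
wrist_force: [-0.5, -0.5, 0.4]
width: 0.0
```

move_arm([
  [[0, 0, 0], [0.0012, 0.0049, 0], 1],
])

```text
time: 22.45
tool_pos: [0.4625, -0.0282, 0.0078]
tcp_rot: [-2.474, -1.936, 0.0]
wrist_force: [-0.4, -1.2, 0.3]
width: -0.004
```

```bash
python3 b.py w10
```

```text
22.5 [ 0.4625 -0.0281  0.0078] [-2.4738 -1.9364  0.    ] [-0.36 -0.49  0.04] -0.003231733391002045
chalk 287 359 237 247 q [-0.016  -0.0369] [0.0135 0.0197] z 0.0635
tcp -0.0016567980105198221 -0.05391124245764073
```

move_arm([
  [[0, 0, 0], [0.0012, 0.0049, 0], 1],
])

```text
time: 22.62
tool_pos: [0.4626, -0.0277, 0.0078]
tcp_rot: [-2.474, -1.936, 0.0]
wrist_force: [-0.7, -0.4, 0.5]
width: -0.0
```

move_arm([
  [[0, 0, 0], [0.0012, 0.0049, 0], 1],
])

```text
time: 22.75
tool_pos: [0.4627, -0.0272, 0.0078]
tcp_rot: [-2.474, -1.936, 0.0]
wrist_force: [-1.0, -0.8, 0.4]
width: -0.001
```

move_arm([
  [[0, 0, 0], [0.0012, 0.0049, 0], 1],
])

```text
time: 22.88
tool_pos: [0.4628, -0.0267, 0.0078]
tcp_rot: [-2.474, -1.936, 0.0]
wrist_force: [-0.8, -0.9, -0.0]
width: 0.0
```

move_arm([
  [[0, 0, 0], [0.0012, 0.0049, 0], 1],
])

```text
time: 23.0
tool_pos: [0.4629, -0.0262, 0.0078]
tcp_rot: [-2.474, -1.936, 0.0]
wrist_force: [-0.4, -0.8, -0.1]
width: 0.002
```

move_arm([
  [[0, 0, 0], [0.0012, 0.0049, 0], 1],
])

```text
time: 23.12
tool_pos: [0.463, -0.0257, 0.0077]
tcp_rot: [-2.474, -1.936, 0.0]
wrist_force: [-1.0, -0.9, 0.4]
width: -0.003
```

move_arm([
  [[0, 0, 0], [0.0012, 0.0049, 0], 1],
])

```text
time: 23.25
tool_pos: [0.4631, -0.0255, 0.0078]
tcp_rot: [2.473, 1.937, -0.001]
wrist_force: [-1.2, -3.7, 0.8]
width: 0.002
```

The force is rising and the tool has begun to lag its command (about 0.3 mm for 3 N), so the arm's stiffness is about 10 N/mm. I'll take single small steps now.

move_arm([
  [[0, 0, 0], [0.0007, 0.0029, 0], 1],
  [[0, 0, 0], [0.0007, 0.0029, 0], 1],
])

```text
time: 23.5
tool_pos: [0.463, -0.0254, 0.0077]
tcp_rot: [2.473, 1.937, -0.001]
wrist_force: [-1.9, -4.6, 0.3]
width: 0.001
```

move_arm([
  [[0, 0, 0], [0.0012, 0.0049, 0], 1],
  [[0, 0, 0], [0.0012, 0.0049, 0], 1],
])

```text
time: 23.75
tool_pos: [0.4631, -0.0254, 0.0077]
tcp_rot: [2.473, 1.937, -0.002]
wrist_force: [-2.0, -7.4, 0.8]
width: 0.001
```

move_arm([
  [[0, 0, 0], [0.0012, 0.0049, 0], 1],
  [[0, 0, 0], [0.0012, 0.0049, 0], 1],
  [[0, 0, 0], [0.0012, 0.0049, 0], 1],
])

```text
time: 24.12
tool_pos: [0.4632, -0.0253, 0.0078]
tcp_rot: [2.472, 1.937, -0.003]
wrist_force: [-2.8, -8.8, 1.0]
width: 0.004
```

move_arm([
  [[0, 0, 0], [0.0012, 0.0049, 0], 1],
  [[0, 0, 0], [0.0012, 0.0049, 0], 1],
  [[0, 0, 0], [0.0012, 0.0049, 0], 1],
])

```text
time: 24.5
tool_pos: [0.4631, -0.0253, 0.0078]
tcp_rot: [2.472, 1.937, -0.004]
wrist_force: [-2.9, -11.7, 2.3]
width: 0.002
```

move_arm([
  [[0, 0, 0], [0.0007, 0.0029, 0], 1],
  [[0, 0, 0], [0.0007, 0.0029, 0], 1],
  [[0, 0, 0], [0.0007, 0.0029, 0], 1],
  [[0, 0, 0], [0.0007, 0.0029, 0], 1],
])

```text
time: 25.0
tool_pos: [0.4631, -0.0252, 0.0078]
tcp_rot: [2.471, 1.937, -0.005]
wrist_force: [-3.5, -11.8, 2.6]
width: -0.0
```

A steady push of about 12 N with no creep. To check that it is wedged and not just bound askew, I'll back off, look, and press again to the same place.

move_arm([
  [[0, 0, 0], [-0.012, -0.049, 0], 1],
  [[0, 0, 0], [-0.024, -0.097, 0], 1],
  [[0, 0, 0], [-0.024, -0.097, 0], 1],
  [[0, 0, 0], [-0.024, -0.097, 0], 1],
])

```text
time: 25.5
tool_pos: [0.4614, -0.0327, 0.0078]
tcp_rot: [-2.474, -1.936, -0.001]
wrist_force: [0.3, -0.4, 0.6]
width: -0.001
```

```bash
python3 b.py w11; python3 - <<'E'
from h import *
ex=np.array([.9703,-.2419]);ey=np.array([.2419,.9703])
z=np.load("w11.npz");W=world(z["d"],z);Z=W[...,2];q=W[...,:2]@np.c_[ex,ey]-[.4572,.1385]
m=(Z>.059)&(Z<.068)&(abs(q[...,0])<.03)
for y in np.arange(-.03,.08,.02):
    k=m&(q[...,1]>y)&(q[...,1]<y+.02)
    if k.sum()>20:print(y.round(3),k.sum(),np.percentile(q[k][:,0],[1,99]).round(4),np.median(Z[k]).round(4))
E
```

```text
25.55 [ 0.4614 -0.0327  0.0078] [-2.4737e+00 -1.9364e+00 -4.0000e-04] [-0.06  0.09 -0.35] 0.0006916853944285425
chalk 286 360 219 230 q [-0.0161 -0.0343] [ 0.0136 -0.0283] z 0.0635
tcp -0.0015995477664911273 -0.058585037895486705
-0.03 4119 [-0.0173  0.0147] 0.0631
-0.01 4735 [-0.0173  0.0148] 0.0633
0.01 5527 [-0.0173  0.0149] 0.0632
0.03 5698 [-0.0171  0.0149] 0.0631
```

move_arm([
  [[0, 0, 0], [0.01, 0.039, 0], 1],
  [[0, 0, 0], [0.018, 0.07, 0], 1],
  [[0, 0, 0], [0.02, 0.08, 0], 1],
  [[0, 0, 0], [0.02, 0.08, 0], 1],
])

```text
time: 26.05
tool_pos: [0.4633, -0.0253, 0.0078]
tcp_rot: [2.473, 1.937, -0.001]
wrist_force: [-0.7, -3.9, 0.5]
width: -0.001
```

move_arm([
  [[0, 0, 0], [0.0024, 0.0097, 0], 1],
  [[0, 0, 0], [0.0024, 0.0097, 0], 1],
  [[0, 0, 0], [0.0024, 0.0097, 0], 1],
])

```text
time: 26.42
tool_pos: [0.4633, -0.0253, 0.0078]
tcp_rot: [2.472, 1.936, -0.003]
wrist_force: [-1.6, -8.4, 1.2]
width: -0.001
```

The batten resists again at the same place and lies straight. I'll give one last firm press to about 14 N.

move_arm([
  [[0, 0, 0], [0.002, 0.008, 0], 1],
  [[0, 0, 0], [0.002, 0.008, 0], 1],
  [[0, 0, 0], [0.002, 0.008, 0], 1],
])

```text
time: 26.8
tool_pos: [0.4633, -0.0253, 0.0078]
tcp_rot: [2.471, 1.937, -0.004]
wrist_force: [-3.0, -10.5, 1.2]
width: -0.002
```

move_arm([
  [[0, 0, 0], [0.0017, 0.007, 0], 1],
  [[0, 0, 0], [0.0017, 0.007, 0], 1],
  [[0, 0, 0], [0.0017, 0.007, 0], 1],
  [[0, 0, 0], [0.0017, 0.007, 0], 1],
])

```text
time: 27.3
tool_pos: [0.4633, -0.0252, 0.0078]
tcp_rot: [2.47, 1.937, -0.006]
wrist_force: [-3.4, -14.0, 2.1]
width: -0.001
```

move_arm([
  [[0, 0, 0], [-0.024, -0.097, 0], 1],
  [[0, 0, 0], [-0.1, -0.4, 0], 1],
  [[0, 0, 0], [-0.15, -0.6, 0.4], 1],
  [[0, 0, 0], [-0.15, -0.6, 1], 1],
  [[0, 0, 0], [-0.15, -0.6, 1], 1],
  [[0, 0, 0], [-0.15, -0.6, 1], 1],
])

```text
time: 28.05
tool_pos: [0.4489, -0.0821, 0.1077]
tcp_rot: [-2.474, -1.936, -0.001]
wrist_force: [-0.2, -0.5, -0.6]
width: 0.001
```

move_arm([
  [[0, 0, 0], [0, -0.5, 1], 1],
  [[0, 0, 0], [0, -0.5, 1], 1],
  [[0, 0, 0], [0, -0.5, 1], 1],
  [[0, 0, 0], [0, -0.5, 1], 1],
])

```text
time: 28.55
tool_pos: [0.4476, -0.1316, 0.2055]
tcp_rot: [-2.471, -1.934, 0.003]
wrist_force: [-0.4, 0.3, -0.4]
width: -0.0
```

```bash
python3 snap.py wrist w12; python3 snap.py top t12; python3 - <<'E'
from h import *
ex=np.array([.9703,-.2419]);ey=np.array([.2419,.9703])
for f in("w12","t12"):
    z=np.load(f+".npz");W=world(z["d"],z);Z=W[...,2];q=W[...,:2]@np.c_[ex,ey]-[.4572,.1385]
    m=(Z>.057)&(Z<.07)&(abs(q[...,0])<.03)&(abs(q[...,1]-.08)<.16);c,s,a,b=rect(q[m]);print(f,m.sum(),c,s,a,np.median(Z[m]))
E
```

```text
28.6 [ 0.4472 -0.1313  0.2049] [-2.4699 -1.9341  0.0037] [ 0.43  0.72 -0.52] -0.004105310516423164
28.65 [ 0.4472 -0.1313  0.2048] [-2.4696 -1.9343  0.0041] [-0.98  0.81  0.43] -0.006471617807331758
w12 1972 [-0.0012756  -0.01556896] [0.04889858 0.03273355] 88.85948944091797 0.0631090443007764
t12 556 [0.00017232 0.08001748] [0.24096739 0.0339347 ] 89.56693267822266 0.06423509373739741
```

```bash
python3 -c "
from workcell import order
print(order.finish_job())"
```

```text
the job is handed in; nothing more can be done
None
```

The batten is in the empty dovetail housing, wedged dry, and I handed the job in at about 28.7 s. I carried it to the wide mouth, entered the narrow end and slid it in 141 mm while gripped. I then let go and pushed the free batten at its wide end with the closed fingers.

**Last checks:**
- **Feel:** The push ran at about 1 N, then rose sharply at one place. I pressed to about 12 N, backed off, and it resisted again within 0.1 mm of the same spot. The final press was about 14.4 N, with no creep.
- **Position:** The top camera shows the batten's middle about 80 mm from the mouth, 20 mm short of `way_mid`. That is inside the ±22 mm window but near its short end.
- **Alignment:** It is centred within 0.2 mm by the top camera, with its top at 64 mm. The wrist camera put it 1.3 mm off centre, a difference I take to be calibration error.
- **Arm clear:** The gripper is well clear, and I did not touch the mallet, glue, wax tin or square.

**What failed or disagreed:**
- I tried pressing the fingers on the seat edge to measure the arm's stiffness, but they never made contact. The depth data showed the finger ends about 25–30 mm above the reported TCP. I pushed the batten with a lower TCP because of that.
- The last wrist picture could not be viewed because the picture limit was reached, so the final check rests on depth measurements.

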